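# Clear, zero and lock the spring kitchen scale

## Task

Get the kitchen scale ready for weighing: take the lemon off its pan and lay it in the china bowl, then, with the pan empty, push the finger post of the round dial round until the needle reads zero (the thick zero mark stands under the needle's tip), and last push the lock lever outward, away from the dial, until it is against its stop. Leave the other things on the table standing where they are and do not upset the bowl.

Things in the scene. Friction and masses are not known exactly. Their poses are not given: they have to be found in the camera images.
- scale: White spring kitchen scale, fixed to the table, 290 (x) x 200 (y) x 44 mm housing; origin under the middle of the housing, at table height; x points from its front (dial, near the robot) to its back (pan), y to its left, z up. The dial's axis is at (-75, +30) mm, the pan's axis at (+90, 0), the lever's pivot at (-20, -75).
- dial_centre (a point): Centre of the dial at the height of its upper face (53 mm over the table). The dial is an aluminium disc 124 mm across with a white scale face 86 mm across, upper face level; the needle lies 2 to 4 mm above it and is too thin to be felt.
- dial (a joint): Angle of the dial in the scale's housing (rad, grows anticlockwise seen from above; it turns without end, with light friction, and stays where it is left). At 0 (and any whole turn) the zero mark points to the scale's +x, at the pan.
- dial_post (a point): Top centre of the dial's black finger post: upright round post, 16 mm across, standing 28 mm above the dial's face, 52 mm from the dial's axis on the zero mark's line. Turns with the dial. Push it sideways to turn the dial.
- zero_mark (a point): Outer end of the thick black zero mark on the dial's face (4.5 mm wide, 14 mm long, 40 mm from the axis at this point, just inside the finger post). The other ticks are thin, 12 degrees apart.
- needle_tip (a point): Tip of the dark needle, 40 mm from the dial's axis, which it shares with the dial. With the empty pan it points to the scale's +x; a load on the pan turns it clockwise seen from above (about 1 rad for the lemon). It does not follow the dial.
- pan_top (a point): Centre of the pan's upper face (about 74 mm over the table). Round steel pan, 144 mm across with a rim 6 mm above its face, on a soft spring (sinks 6 mm under the lemon).
- lock (a joint): Angle of the lock lever (rad): 0 when it points to the scale's front, grows anticlockwise seen from above as its end swings outward, away from the dial, over the scale's right (-y) side; hard stop at 1.3. It stays where it is left.
- lock_post (a point): Top centre of the lock lever's dark finger post: upright, 16 mm across, 28 mm high above the flat arm (80 mm over the table at its top), 65 mm from the pivot.
- lock_pivot (a point): Pivot of the lock lever, 53 mm over the table.
- lemon_centre (a point): Centre of the lemon, 75 (its own x) x 59 x 59 mm, about 0.12 kg, lying on the pan at the start.
- bowl: White china bowl, 150 mm across, 65 mm high, loose, open upward; stands left or right of the scale. Origin: centre of its underside.
- mortar: Wooden mortar, 93 mm across, 63 mm high, loose; stands on the side where the bowl does not. Origin: centre of its underside.
- oil_bottle: Tall oil bottle, 60 mm across, 273 mm high, loose, on the scale's left. Origin: centre of its underside.
- wine_glass: Stemmed wine glass, 77 mm across, 193 mm high, loose, right of the pan. Origin: centre of its underside.
- tomato: Tomato, 62 mm, loose, left of the dial. Origin: centre of its underside.
- garlic: Garlic bulb, 55 mm, loose, right of the lock lever. Origin: centre of its underside.
Mind the look-alikes: they are no part of the job. Of the things like the part that bears lemon_centre, leave any that is green; of the rest the smaller one is meant.

How it is judged:
On the way, in this order (a step that is already met when the one before it is completed fails the run):
1. the lemon lies in the bowl (horizontal distance between lemon_centre and bowl below 0.05 m and z of lemon_centre in the frame of bowl between 0.01 and 0.075 m), for 0.2 s.
2. with the pan empty, the needle reads zero (all of step 1 and horizontal distance between needle_tip and zero_mark below 0.005 m), for 0.2 s.
3. the lock lever is against its stop (value of joint lock above 1.22 rad), for 0.2 s.
At the end, for the whole second after the job is handed in: The lemon lies at rest in the upright bowl, the needle's tip is within 5 mm (half a division and a little) of the zero mark's outer end, and the lock lever is within 0.08 rad of its stop (all of step 2 and value of joint lock above 1.22 rad and angle between bowl's own z axis and vertical below 0.2 rad and linear speed of lemon below 0.05 m/s); the robot touches nothing.
It fails at once if the wooden mortar, the oil bottle or the wine glass is moved by more than 40 mm or tipped by more than 0.5 rad (distance of any of mortar, oil_bottle, wine_glass from where it was at the start of the episode above 0.04 m or angle between any of mortar, oil_bottle, wine_glass's own z axis and vertical above 0.5 rad).
It fails at once if the tomato or the garlic bulb is moved by more than 50 mm (distance of any of tomato, garlic from where it was at the start of the episode above 0.05 m).
It fails at once if the bowl is upset (tipped by more than 0.6 rad) (angle between bowl's own z axis and vertical above 0.6 rad).
It also fails if it takes over 72 s, if anything falls off the work surface, if the arm or the gripper's body presses on something with over 40 N, if the wrist force passes 120 N, or if a joint passes its speed limit or range.

## Robot

A 6-joint arm with a two-finger parallel gripper is mounted at the origin on a cart in front of the work surface, level with it; the furniture and walls round the work are solid. World frame = base frame: x ahead of the robot, y to its left, z up, the work surface at z = 0. Lengths are in m, angles in rad, forces in N, time in s.
With the tool pointing down it reaches from about 0.4 to 0.925 m from the base axis. Payload 3.4 kg.
Tool frame: the origin (TCP) lies midway between the tips of the shut fingers; the grasp point (between the pads) lies 19 mm behind it; z points along the fingers, y is the line along which they close (so a half turn about z gives the same grasp; the last joint's range is limited). The gripper opens to 85 mm and grips with 20 to 120 N. Pads are 22 mm wide; open, the fingers measure 114 mm over their backs; the gripper's body (76 mm by 85 mm) begins 54 mm behind the grasp point. The pads swing forward as they close: fully open they stand 13 mm farther back than shut.
Start: joints at [1.028, 0.307, 1.506, -0, 1.328, -0.073], TCP at [0.26, 0.513, 0.231] pointing down, gripper open.
Joint ranges: [-3.12, 3.12], [-1.05, 2.28], [0.14, 2.33], [-1.42, 4.57], [0.1, 2.73], [-2.68, 2.68]. Speed limits (rad/s): [2.57, 2.57, 3.14, 3.14, 3.14, 3.14].

## Interface

Orientations are given as a unit quaternion [w, x, y, z].
In Python, from workcell import r, snapshot, camera_info gives the robot as it stands.
- The arm moves only by the tool move_arm, never from a script. Its argument "moves" is text: rows parted by semicolons, each of 5 numbers parted by spaces: the opening, from -1 (shut) to 1 (fully open), then the shift along the world's x, y, z each as a share of 0.08 m, from -1 to 1, then the turn about the world's z as a share of pi/2 rad, from -1 to 1. In form: grip dx dy dz spin; .... A call has 1 to 20 rows; each row is the pose to reach, as a shift and turn from the pose commanded when the call began; what a row does not reach only later rows make up. A row lasts 1/10 s, in which the tool goes at most 50 mm and 8.59 degrees, less where a joint would pass 70% of its speed; a pose out of reach is approached as far as the arm can. A call with a number of a shift or a turn outside -1 to 1 is refused whole. A call with a gripper value outside its range is refused whole. The fingers move at their own pace and stop on an object; "force" is the grip in N (left out, the last holds). Time passes only in rows, so rows that repeat a pose let the fingers close. It gives the time, the measured TCP pose, the force, the opening and the grip force at its end, in the units of the state.
- r.get_state(): the state, without advancing time (a new reading comes with each control period).
- snapshot(name): name is "side" or "top"; returns (picture, depth): 384x512x3 uint8, red, green, blue; 384x512 float32, m along the optical axis (not along the pixel's ray), 0 where there is no reading.
- camera_info(name): a dict with "fx", "fy", "cx", "cy" (pixels), "world_from_camera" (4x4, takes a point from camera to world coordinates). Camera axes: x right, y up, looking along -z (the intrinsics and any distortion apply to the point x, -y, -z); pixel columns grow to the right and rows downward; lengths in m; the calibration is good to about 2 mm. A picture is of the moment at which its call begins. camera_info takes no time and is no camera call.
- r.job_done(): hands the job in; it is judged then, once.
The state is a dict: "clock": time; "joint_positions": joint angles; "qvel": joint speeds; "joint_efforts": joint torques, N m; "eef_pos": TCP position; "ee_rot": TCP orientation; "contact_force": force on the tool from outside, world axes, zero at the start; "torque": the same for the moment, N m; "gripper_width": finger opening in m; "grip_force": force on a finger pad.
Only numpy, scipy, OpenCV 4.12 (cv2) and the standard library are available. Lean on these libraries where they do the work, as an engineer would, in place of code of your own. Each camera call takes 0.05 s, during which the arm holds its last target. There are 200 camera calls.

## Working session

There is one attempt and no reset: what is moved stays moved. The work goes in short steps, Python scripts to look and compute and a tool call to move; the robot and the scene stay as the last step left them, time stands still between calls to the robot, and variables do not carry over. Pictures are saved under pics/ and viewed, at most 10 in all, crops included, and the job is handed in when it is done.

Besides the shell and the picture viewer there is one more tool, called in YAML: its name, and indented under it one key for each argument. move_arm: Moves the arm, as the interface text tells. Its arguments: {"type":"object","properties":{"moves":{"type":"string"},"force":{"type":"number"}},"required":["moves"]}

```bash
mkdir -p pics; cat > h.py <<'E'
import numpy as np, cv2
from workcell import r, snapshot, camera_info
def cloud(name):
    im,d=snapshot(name); c=camera_info(name)
    v,u=np.mgrid[:384,:512]
    P=np.stack([(u-c["cx"])/c["fx"]*d,-(v-c["cy"])/c["fy"]*d,-d,np.ones_like(d)],-1)@np.array(c["world_from_camera"]).T
    return im,d,P[...,:3]
def ray(name,u,v,z):
    c=camera_info(name);T=np.array(c["world_from_camera"])
    q=T[:3,:3]@np.array([(u-c["cx"])/c["fx"],-(v-c["cy"])/c["fy"],-1]);o=T[:3,3]
    return o+q*(z-o[2])/q[2]
E
python3 - <<'E'
from h import *
out=[]
for n in("top","side"):
    im,d,P=cloud(n); np.savez(f"{n}.npz",im=im,d=d,P=P)
    cv2.imwrite(f"pics/{n}0.png",cv2.resize(im[...,::-1],(768,576),interpolation=cv2.INTER_CUBIC))
    c=camera_info(n);print(n,c, (d==0).mean())
E
```

```text
top {'fx': 368.618178100852, 'fy': 368.618178100852, 'cx': 250.86098839059042, 'cy': 193.3517286549539, 'world_from_camera': array([[-2.76096681e-02,  9.95314287e-01, -9.26670217e-02,
         4.84625866e-01],
       [-9.99613322e-01, -2.77969723e-02, -7.30914234e-04,
        -1.31571018e-02],
       [-3.30335201e-03,  9.26110091e-02,  9.95696886e-01,
         1.27620590e+00],
       [ 0.00000000e+00,  0.00000000e+00,  0.00000000e+00,
         1.00000000e+00]])} 0.003987630208333333
side {'fx': 397.3369650285481, 'fy': 397.3369650285481, 'cx': 261.2651687838444, 'cy': 192.04711995000514, 'world_from_camera': array([[ 0.92233839,  0.23868132, -0.3038472 ,  0.14894431],
       [-0.38604634,  0.60208672, -0.69889899, -0.96939347],
       [ 0.01612823,  0.76192047,  0.64746975,  0.98400823],
       [ 0.        ,  0.        ,  0.        ,  1.        ]])} 0.13414510091145834
```

View pics/top0.png

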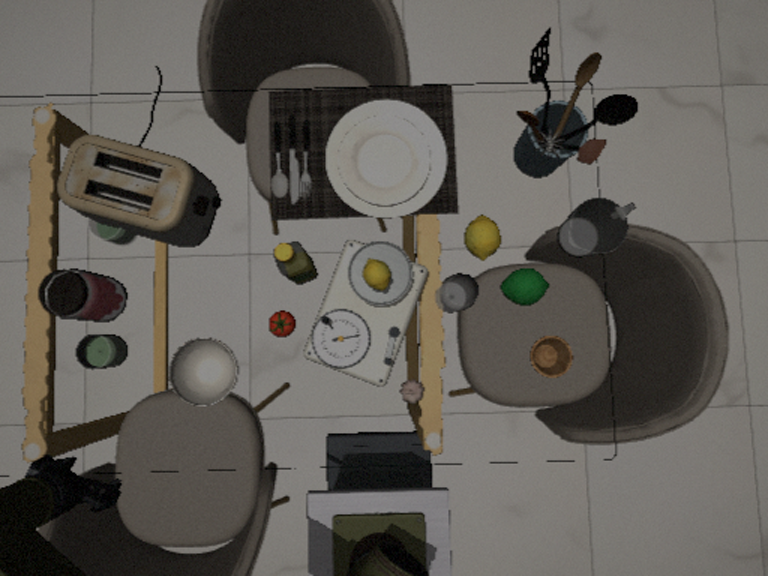

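View pics/side0.png

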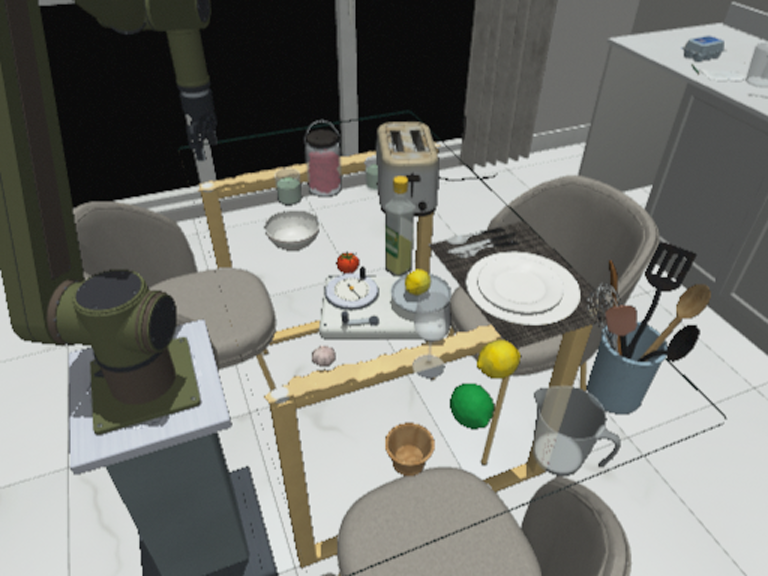

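Seen in the top view (768×576 pixels):
- **Lemon candidates:** a yellow one on the pan at (376,274), a larger yellow one on the table at (482,237), and a green one at (525,286). I choose the one on the pan, because it is the smaller of the two yellow ones.
- **Other parts:** bowl (204,371), dial (340,338), dial post (327,321), lock lever with its pivot and post around (393,332) to (390,360).
- **Things to avoid:** bottle (base about (300,265)), wine glass (458,293), tomato (281,323), garlic (411,391), mortar (551,356).

Next I measure these and check a close crop.

```bash
cat > m.py <<'E'
from h import *
D=np.load("top.npz");im,d,P=D["im"],D["d"],D["P"]
hsv=cv2.cvtColor(im,cv2.COLOR_RGB2HSV)
S=1.5
def blob(m,name,z):
    n,l,s,c=cv2.connectedComponentsWithStats(m.astype(np.uint8))
    for i in range(1,n):
        if s[i,4]>25:
            k=l==i; print(name,c[i].round(1),s[i,4],"ray",ray("top",*c[i],z).round(3),"depth med",np.median(P[k],0).round(3),"zmax",P[k][:,2].max().round(3), cv2.minAreaRect(np.argwhere(k)[:,::-1].astype(np.float32)))
y=(hsv[...,0]>20)&(hsv[...,0]<35)&(hsv[...,1]>150)&(hsv[...,2]>60); y[:,:170]=0;y[:140]=0;y[300:]=0
blob(y,"yellow",.1)
g=(hsv[...,0]>50)&(hsv[...,0]<75)&(hsv[...,1]>150);blob(g,"green",.03)
# housing by height
X,Y,Z=P[...,0],P[...,1],P[...,2]
win=(X>.25)&(X<.75)&(Y>-.4)&(Y<.45)
k=win&(Z>.034)&(Z<.052)&(X>.3);blob(k,"housing",.044)
k=win&(Z>.06)&(Z<.11);blob(k,"60-110",.07)
k=win&(Z>.035)&(Z<.11)&(Y>.15);blob(k,"bowl",.065)
for n,(u,v),z in [("dial",(340,338),.053),("post",(327,321),.081),("pan",(380,272),.074),("pivot",(393,332),.053),("lpost",(390,360),.08),("bowl",(204,371),.04),("fl",(350,240),.044),("br",(380,384),.044),("bl",(306,357),.044),("tr",(428,268),.044)]:
    print(n,ray("top",u/S,v/S,z).round(3),P[int(v/S),int(u/S)].round(3))
cv2.imwrite("pics/crop.png",cv2.resize(im[150:270,190:310,::-1],(600,600),interpolation=cv2.INTER_CUBIC))
E
python3 m.py
```

```text
yellow [321.8 157.4] 466 ray [ 0.704 -0.245  0.1  ] depth med [ 0.71  -0.25   0.072] zmax 1.276 ((321.25, 157.25001525878906), (23.33452033996582, 24.041629791259766), 45.0)
yellow [188.9 167.5] 102 ray [0.683 0.185 0.1  ] depth med [0.655 0.156 0.271] zmax 0.278 ((188.75001525878906, 167.75001525878906), (10.60660171508789, 11.31370735168457), 45.0)
yellow [250.8 182.5] 257 ray [ 0.629 -0.013  0.1  ] depth med [ 0.627 -0.013  0.119] zmax 1.276 ((250.73532104492188, 182.55882263183594), (16.73495864868164, 17.70509910583496), 14.03624439239502)
green [349.5 190.3] 527 ray [ 0.602 -0.347  0.03 ] depth med [ 0.597 -0.335  0.073] zmax 1.276 ((349.5000305175781, 190.50001525878906), (24.041629791259766, 25.45584487915039), 45.0)
housing [130.6 159.8] 41 ray [0.725 0.392 0.044] depth med [0.723 0.388 0.041] zmax 0.051 ((129.50112915039062, 160.13819885253906), (4.3612189292907715, 21.948305130004883), 58.570438385009766)
housing [242.3 215.1] 2951 ray [0.527 0.018 0.044] depth med [0.528 0.02  0.043] zmax 0.052 ((243.0137176513672, 208.130126953125), (59.3398551940918, 85.44002532958984),
[... 2482 characters left out ...]
3] zmax 0.063 ((186.75001525878906, 215.25003051757812), (15.55634880065918, 16.26345443725586), 45.0)
bowl [130.3 248.3] 539 ray [0.429 0.386 0.065] depth med [0.426 0.403 0.049] zmax 0.072 ((135.0, 247.5), (45.0, 46.0), 90.0)
dial [0.495 0.071 0.053] [0.496 0.073 0.057]
post [0.532 0.096 0.081] [0.532 0.096 0.078]
pan [ 0.636 -0.021  0.074] [ 0.631 -0.02   0.124]
pivot [ 0.504 -0.047  0.053] [ 0.506 -0.047  0.05 ]
lpost [ 0.444 -0.038  0.08 ] [ 0.444 -0.038  0.075]
bowl [0.43  0.375 0.04 ] [0.43  0.384 0.011]
fl [0.714 0.044 0.044] [0.715 0.045 0.043]
br [ 0.391 -0.015  0.044] [ 0.391 -0.014  0.044]
bl [0.455 0.147 0.044] [0.455 0.148 0.038]
tr [ 0.646 -0.13   0.044] [ 0.654 -0.133  0.001]
```

View pics/crop.png

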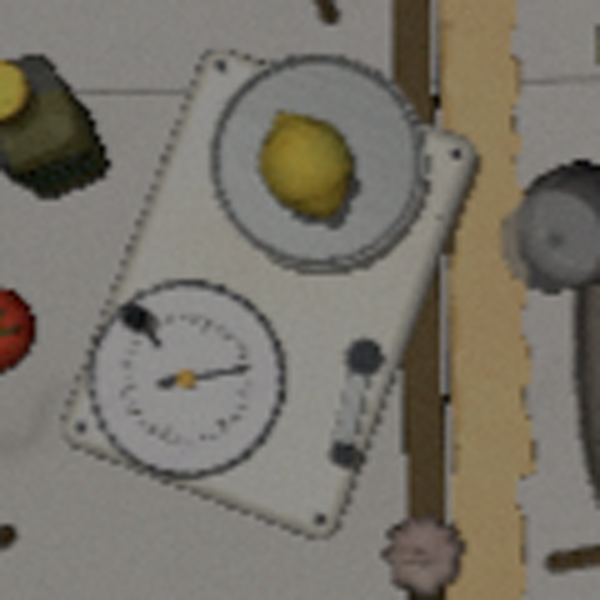

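The crop confirms the small yellow lemon, on the pan at crop (307,165). The dial centre is at (187,378), the dial post at (133,317), the lever pivot at (365,355) and the lever post at (347,455). Next I refine these points, the lemon axis, the bowl and the tool yaw.

```bash
cat > m2.py <<'E'
from h import *
D=np.load("top.npz");P=D["P"]
a=lambda x,y:((x+.5)/5-.5+190,(y+.5)/5-.5+150)
dc=ray("top",*a(187,378),.053);pan=ray("top",*a(319,164),.071);pv=ray("top",*a(365,355),.055)
po=ray("top",*a(133,316),.081);lp=ray("top",*a(346,454),.08)
print("dial",dc,"pan",pan,"piv",pv,"post",po,"lpost",lp)
S=np.array([[-75,30],[90,0],[-20,-75]])/1e3;W=np.array([dc,pan,pv])[:,:2]
Sc,Wc=S-S.mean(0),W-W.mean(0)
th=np.arctan2((Sc[:,0]*Wc[:,1]-Sc[:,1]*Wc[:,0]).sum(),(Sc*Wc).sum())
R=np.array([[np.cos(th),-np.sin(th)],[np.sin(th),np.cos(th)]]);t=W.mean(0)-R@S.mean(0)
print("yaw",np.degrees(th),"t",t,"resid mm",((S@R.T+t-W)*1e3).round(1).tolist())
for n,p,c in(("post",po,dc),("lpost",lp,pv)):
    v=p[:2]-c[:2];print(n,np.linalg.norm(v),np.degrees(np.arctan2(v[1],v[0])))
q=P.reshape(-1,3);k=(np.hypot(q[:,0]-.629,q[:,1]+.013)<.05)&(q[:,2]>.085)&(q[:,2]<.14);q=q[k]
print("lemon",len(q),q.mean(0),q.min(0),q.max(0));w,V=np.linalg.eigh(np.cov(q[:,:2].T));print(w**.5*1e3,np.degrees(np.arctan2(*V[::-1,1])))
q=P.reshape(-1,3);k=(np.hypot(q[:,0]-.427,q[:,1]-.387)<.12)&(q[:,2]>.05)&(q[:,2]<.08);
c,rr=cv2.minEnclosingCircle(q[k][:,:2].astype(np.float32));print("bowl rim",c,rr)
for n,c0 in(("glass",(.588,-.19)),("bottle",(.65,.156)),("tomato",(.53,.204))):
    k=(np.hypot(q[:,0]-c0[0],q[:,1]-c0[1])<.06)&(q[:,2]>.02)&(q[:,2]<.3);print(n,q[k].min(0).round(3),q[k].max(0).round(3))
s=r.get_state();print(s)
E
python3 m2.py
```

```text
dial [0.49493823 0.06953511 0.053     ] pan [ 0.63276032 -0.02162925  0.071     ] piv [ 0.50681028 -0.04853702  0.055     ] post [0.53570751 0.1017792  0.081     ] lpost [ 0.44311705 -0.03363641  0.08      ]
yaw -22.597543407457113 t [0.55213883 0.01299759] resid mm [[-0.5, -0.0], [2.5, 0.0], [-2.0, -0.0]]
post 0.05197899367138142 38.34018480338979
lpost 0.06541296459161619 166.83283524320407
lemon 303 [ 0.62669212 -0.0117694   0.11589839] [ 0.59456745 -0.03967521  0.09457544] [0.6640701  0.01843134 0.13029423]
[14.15018553 17.43136754] -153.3416272841143
bowl rim (0.430182546377182, 0.37260696291923523) 0.07606077939271927
glass [ 0.546 -0.218  0.094] [ 0.62  -0.142  0.197]
bottle [0.62  0.125 0.02 ] [0.685 0.189 0.278]
tomato [0.503 0.175 0.022] [0.56  0.233 0.063]
{'clock': 0.1, 'joint_positions': array([ 1.02748943e+00,  3.07518851e-01,  1.50753613e+00,  2.33159361e-06,
        1.32840829e+00, -7.35107867e-02]), 'qvel': array([ 0.00283398, -0.000274  , -0.00284656, -0.00156564,  0.00041015,
       -0.00014366]), 'joint_efforts': array([ 1.90253901e-03, -4.58532500e+01, -2.52606118e+01,  1.14193049e-04,
        5.52923331e-03,  2.21462136e-05]), 'eef_pos': array([0.26000808, 0.51215541, 0.23046382]), 'ee_rot': array([-2.84985080e-04,  2.32744013e-01,  9.72537583e-01, -8.90837362e-04]), 'contact_force': array([ 0.16051327, -0.9304063 ,  0.47864677]), 'torque': array([-0.00166147,  0.00256365,  0.00566128]), 'grip_force': 0.0, 'gripper_width': 0.08545920793320233}
```

move_arm:
  moves: "1 1 -1 0 0.3;1 1 -1 0 0.3;1 1 -1 0 0.3;1 1 -1 0 0.3"
  force: 30

```text
clock: 0.5
eef_pos: [0.3421, 0.4302, 0.2308]
ee_rot: [0.0, -0.001, 1.0, -0.001]
contact_force: [-1.0, 1.2, -1.1]
gripper_width: 0.0856
grip_force: 0.0
```

move_arm:
  moves: "1 1 -1 0 0.3;1 1 -1 0 0.3;1 1 -1 0 0.3;1 1 -1 0 0.3"

```text
clock: 0.9
eef_pos: [0.4224, 0.3502, 0.2308]
ee_rot: [-0.0, -0.234, 0.972, -0.001]
contact_force: [0.8, -0.1, 0.0]
gripper_width: 0.0854
grip_force: 0.0
```

move_arm:
  moves: "1 0.5 -1 0 0;1 0.5 -1 0 0;1 0.5 -1 0 0"

```text
clock: 1.2
eef_pos: [0.4618, 0.2688, 0.2308]
ee_rot: [-0.0, -0.232, 0.973, -0.001]
contact_force: [-0.2, 0.7, -1.3]
gripper_width: 0.0855
grip_force: 0.0
```

move_arm:
  moves: "1 0 -1 0 0;1 0 -1 0 0"

```text
clock: 1.4
eef_pos: [0.4595, 0.1912, 0.2307]
ee_rot: [-0.001, -0.234, 0.972, -0.0]
contact_force: [0.5, 0.1, 0.4]
gripper_width: 0.0859
grip_force: 0.0
```

move_arm:
  moves: "1 0 -1 0 0;1 0 -1 0 0"

```text
clock: 1.6
eef_pos: [0.4594, 0.1108, 0.2309]
ee_rot: [-0.001, -0.234, 0.972, -0.0]
contact_force: [0.3, 0.3, -0.2]
gripper_width: 0.0849
grip_force: 0.0
```

move_arm:
  moves: "1 1 -1 0 0;1 1 -1 0 0;1 1 -1 0 0"

```text
clock: 1.9
eef_pos: [0.5439, 0.0297, 0.2313]
ee_rot: [0.001, -0.233, 0.973, -0.001]
contact_force: [-0.3, 0.7, 0.1]
gripper_width: 0.0855
grip_force: 0.0
```

move_arm:
  moves: "1 1 -0.55 0 0;1 1 -0.55 0 0;1 1 -0.55 0 0;1 1 -0.55 0 0;1 1 -0.55 0 0"

```text
clock: 2.4
eef_pos: [0.6188, -0.0101, 0.2307]
ee_rot: [-0.001, -0.234, 0.972, 0.001]
contact_force: [0.5, 0.3, -0.1]
gripper_width: 0.0853
grip_force: 0.0
```

move_arm:
  moves: "1 0.1 0 -0.5 0;1 0.1 0 -1 0;1 0.1 0 -1 0"

```text
clock: 2.7
eef_pos: [0.6223, -0.0096, 0.1463]
ee_rot: [-0.006, -0.235, 0.972, 0.002]
contact_force: [-1.3, -0.2, -0.5]
gripper_width: 0.0856
grip_force: 0.0
```

move_arm:
  moves: "1 0 0 -0.3 0;1 0 0 -0.6 0;1 0 0 -0.9 0;1 0 0 -0.95 0;1 0 0 -0.95 0;-1 0 0 -0.95 0;-1 0 0 -0.95 0;-1 0 0 -0.95 0;-1 0 0 -0.95 0;-1 0 0 -0.95 0;-1 0 0 -0.95 0;-1 0 0 -0.95 0;-1 0 0 -0.95 0"
  force: 30

```text
clock: 4.0
eef_pos: [0.6285, -0.0114, 0.0753]
ee_rot: [0.0, -0.234, 0.972, -0.0]
contact_force: [1.0, -0.2, 0.5]
gripper_width: 0.0568
grip_force: 31.8
```

move_arm:
  moves: "-1 0 0 0.3 0;-1 0 0 0.6 0;-1 0 0 1 0;-1 0 0 1 0"

```text
clock: 4.4
eef_pos: [0.6308, -0.0116, 0.1593]
ee_rot: [0.003, -0.234, 0.972, -0.001]
contact_force: [0.4, 0.1, -1.1]
gripper_width: 0.0566
grip_force: 32.6
```

move_arm:
  moves: "-1 0 0 0.5 0;-1 0 0 0.8 0;-1 0 0 0.8 0"

```text
clock: 4.7
eef_pos: [0.63, -0.0115, 0.2221]
ee_rot: [0.003, -0.234, 0.972, -0.001]
contact_force: [0.3, -0.4, -2.0]
gripper_width: 0.0567
grip_force: 32.9
```

move_arm:
  moves: "-1 -0.5 0 0 0;-1 -1 0 0 0;-1 -1 0 0 0"

```text
clock: 5.0
eef_pos: [0.5391, -0.0106, 0.2156]
ee_rot: [-0.006, -0.234, 0.972, 0.002]
contact_force: [-0.0, 0.4, -1.4]
gripper_width: 0.057
grip_force: 32.9
```

move_arm:
  moves: "-1 -0.5 0.5 0 0;-1 -1 1 0 0;-1 -1 1 0 0;-1 -1 1 0 0"

```text
clock: 5.4
eef_pos: [0.4654, 0.0698, 0.2177]
ee_rot: [-0.002, -0.235, 0.972, 0.0]
contact_force: [0.4, 0.2, -1.4]
gripper_width: 0.0566
grip_force: 33.0
```

move_arm:
  moves: "-1 0 0.5 0 0;-1 0 1 0 0;-1 0 1 0 0"

```text
clock: 5.7
eef_pos: [0.4699, 0.1519, 0.2186]
ee_rot: [0.001, -0.236, 0.972, 0.001]
contact_force: [-0.1, -0.8, -1.1]
gripper_width: 0.0563
grip_force: 33.1
```

move_arm:
  moves: "-1 -0.2 0.5 0 0;-1 -0.2 1 0 0;-1 -0.2 1 0 0"

```text
clock: 6.0
eef_pos: [0.4538, 0.2319, 0.2186]
ee_rot: [0.001, -0.236, 0.972, 0.001]
contact_force: [-0.6, -0.5, -1.1]
gripper_width: 0.0566
grip_force: 33.1
```

move_arm:
  moves: "-1 -0.2 0.5 0 0;-1 -0.2 1 0 0;-1 -0.2 1 0 0"

```text
clock: 6.3
eef_pos: [0.4381, 0.3119, 0.2187]
ee_rot: [0.001, -0.235, 0.972, 0.001]
contact_force: [0.9, -1.1, -1.4]
gripper_width: 0.0567
grip_force: 33.2
```

move_arm:
  moves: "-1 0 0.5 0 0;-1 0 0.8 0 0;-1 0 0.8 0 0;-1 0 0.8 0 0"

```text
clock: 6.7
eef_pos: [0.4372, 0.3714, 0.2183]
ee_rot: [-0.001, -0.234, 0.972, -0.001]
contact_force: [0.8, -0.1, -1.4]
gripper_width: 0.0569
grip_force: 33.2
```

```bash
python3 - <<'E'
from h import *
im,d,P=cloud("top"); np.savez("top1.npz",im=im,d=d,P=P)
s=r.get_state();print(s["eef_pos"],s["joint_positions"])
im2,_=snapshot("side")
a=cv2.resize(im[170:320,70:330,::-1],(780,450),interpolation=cv2.INTER_CUBIC)
cv2.imwrite("pics/hold.png",a)
E
```

```text
[0.43692275 0.3709671  0.21844241] [ 6.31074631e-01  3.15315203e-01  1.52768791e+00 -1.32335787e-03
  1.30060350e+00 -1.41143999e+00]
```

View pics/hold.png

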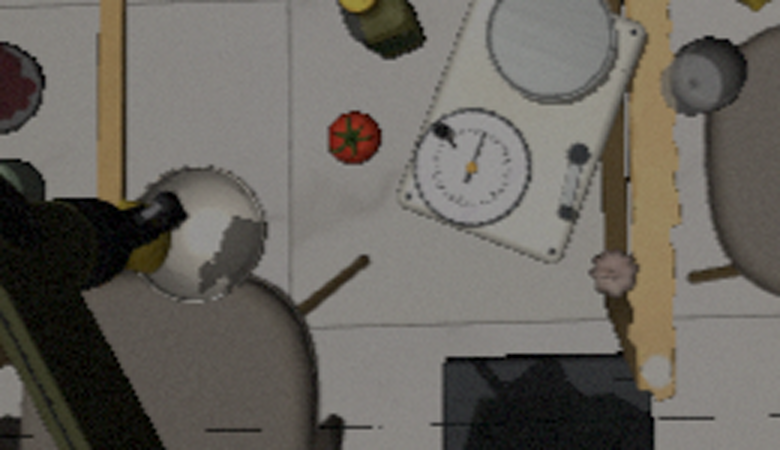

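The pan is now empty, and the needle has swung back to point at the pan. The lemon is in the gripper at (155,240) over the bowl at (203,233); parallax explains the offset. Now I lower it.

move_arm:
  moves: "-1 -0.08 0 -0.5 0;-1 -0.08 0 -1 0;-1 -0.08 0 -1 0"

```text
clock: 7.1
eef_pos: [0.4264, 0.3683, 0.1346]
ee_rot: [-0.005, -0.234, 0.972, -0.003]
contact_force: [-1.5, -0.7, -1.4]
gripper_width: 0.057
grip_force: 33.2
```

move_arm:
  moves: "-1 0 0 -0.3 0;-1 0 0 -0.6 0;-1 0 0 -0.9 0;-1 0 0 -0.9 0;-1 0 0 -0.9 0"

```text
clock: 7.6
eef_pos: [0.4309, 0.3726, 0.0686]
ee_rot: [0.0, -0.234, 0.972, 0.0]
contact_force: [0.2, -0.2, -0.5]
gripper_width: 0.0565
grip_force: 33.2
```

move_arm:
  moves: "-1 0 0 -0.15 0;-1 0 0 -0.3 0;-1 0 0 -0.3 0;-1 0 0 -0.3 0"

```text
clock: 8.0
eef_pos: [0.4296, 0.3725, 0.043]
ee_rot: [-0.0, -0.234, 0.972, -0.0]
contact_force: [0.3, -1.4, -1.4]
gripper_width: 0.0566
grip_force: 33.2
```

move_arm:
  moves: "-1 0 0 -0.08 0;-1 0 0 -0.15 0;-1 0 0 -0.15 0;0.6 0 0 -0.15 0;0.6 0 0 -0.15 0;0.6 0 0 -0.15 0;0.6 0 0 -0.15 0;0.6 0 0 -0.15 0;0.6 0 0 -0.15 0"

```text
clock: 8.9
eef_pos: [0.43, 0.3727, 0.0314]
ee_rot: [0.0, -0.234, 0.972, 0.0]
contact_force: [0.1, 0.4, 0.8]
gripper_width: 0.0681
grip_force: 0.0
```

move_arm:
  moves: "0.6 0 0 0.2 0;0.6 0 0 0.5 0;0.6 0 0 1 0;0.6 0 0 1 0"

```text
clock: 9.3
eef_pos: [0.433, 0.3751, 0.1162]
ee_rot: [0.005, -0.234, 0.972, 0.002]
contact_force: [1.1, 1.1, 0.3]
gripper_width: 0.0688
grip_force: 0.0
```

move_arm:
  moves: "0.6 0 0 0.5 0;0.6 0 0 1 0;0.6 0 0 1 0"

```text
clock: 9.6
eef_pos: [0.433, 0.375, 0.1967]
ee_rot: [0.005, -0.234, 0.972, 0.002]
contact_force: [0.5, 1.3, -0.4]
gripper_width: 0.0681
grip_force: 0.0
```

move_arm:
  moves: "-1 0.5 -0.5 0 0;-1 1 -1 0 0;-1 1 -1 0 0;-1 1 -1 0 0"

```text
clock: 10.0
eef_pos: [0.5109, 0.291, 0.1901]
ee_rot: [-0.001, -0.232, 0.973, -0.0]
contact_force: [-0.6, 1.1, 0.1]
gripper_width: 0.0103
grip_force: 0.0
```

```bash
python3 - <<'E'
from h import *
im,d,P=cloud("top"); np.savez("top2.npz",im=im,d=d,P=P)
s=r.get_state();print(s["eef_pos"],s["joint_positions"])
cv2.imwrite("pics/bowl.png",cv2.resize(im[170:320,70:330,::-1],(780,450),interpolation=cv2.INTER_CUBIC))
E
```

```text
[0.50961493 0.29200873 0.1901458 ] [ 4.47922675e-01  3.58029394e-01  1.53735724e+00  8.25112480e-04
  1.24826470e+00 -1.59344126e+00]
```

View pics/bowl.png

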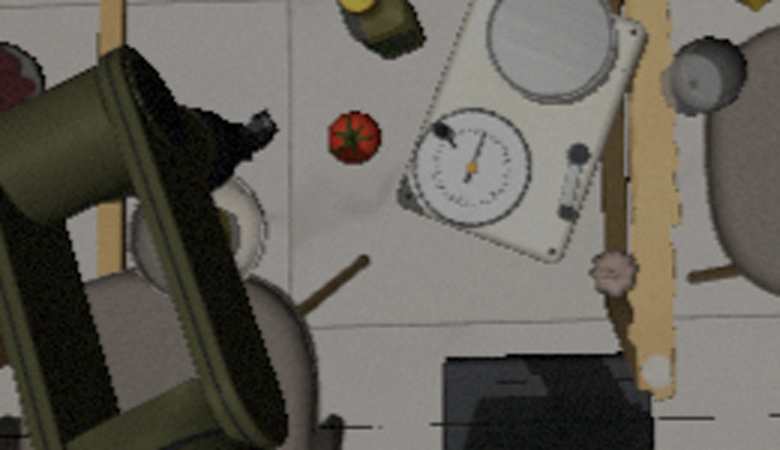

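The lemon shows in the bowl at (225,230), and the needle points at the pan. Next I move over the dial post to straddle it.

move_arm:
  moves: "0 0.16 -0.5 0 0.126;0 0.16 -1 0 0.126;0 0.16 -1 0 0.126"

```text
clock: 10.35
eef_pos: [0.5207, 0.2101, 0.1905]
ee_rot: [-0.002, -0.329, 0.944, -0.001]
contact_force: [-0.6, -0.0, 0.1]
gripper_width: 0.0425
grip_force: 0.0
```

move_arm:
  moves: "0 0.16 -0.5 0 0;0 0.16 -1 0 0;0 0.16 -1 0 0"

```text
clock: 10.65
eef_pos: [0.5343, 0.1306, 0.1908]
ee_rot: [-0.001, -0.328, 0.945, -0.0]
contact_force: [-0.3, 0.2, -0.7]
gripper_width: 0.0427
grip_force: 0.0
```

move_arm:
  moves: "0 0 -0.38 0 0;0 0 -0.38 0 0;0 0 -0.38 0 0;0 0 -0.38 0 0"

```text
clock: 11.05
eef_pos: [0.5351, 0.1041, 0.1912]
ee_rot: [-0.0, -0.33, 0.944, 0.001]
contact_force: [0.5, 0.0, 0.5]
gripper_width: 0.0423
grip_force: 0.0
```

```bash
python3 - <<'E'
from h import *
im,d,P=cloud("top")
s=r.get_state();print(s["eef_pos"],s["ee_rot"],s["gripper_width"],s["joint_positions"])
q=P.reshape(-1,3);k=(np.hypot(q[:,0]-.43,q[:,1]-.3726)<.12)&(q[:,2]>.05)&(q[:,2]<.08);print("rim",cv2.minEnclosingCircle(q[k][:,:2].astype(np.float32)))
hsv=cv2.cvtColor(im,cv2.COLOR_RGB2HSV);y=(hsv[...,0]>20)&(hsv[...,0]<35)&(hsv[...,1]>150)&(hsv[...,2]>60);y=y&(np.hypot(P[...,0]-.43,P[...,1]-.37)<.08)
print("lemon",y.sum(),P[y].mean(0),P[y].max(0))
E
```

```text
[0.5351938  0.10393061 0.19119707] [-1.98465967e-05 -3.29689819e-01  9.44089225e-01  3.98661990e-04] 0.042636351180446154 [ 1.13798603e-01  3.00073006e-01  1.62633876e+00  8.20238524e-04
  1.21539541e+00 -2.12923329e+00]
rim ((0.43123334646224976, 0.372283011674881), 0.07592564076185226)
lemon 236 [0.43052372 0.36604492 0.05815964] [0.46123704 0.39242268 0.07321258]
```

move_arm:
  moves: "0 0 -0.03 -0.5 0;0 0 -0.03 -1 0;0 0 -0.03 -1 0;0 0 -0.03 -1 0"

```text
clock: 11.5
eef_pos: [0.535, 0.1007, 0.1111]
ee_rot: [-0.001, -0.329, 0.944, 0.0]
contact_force: [0.4, 0.2, 0.4]
gripper_width: 0.0427
grip_force: 0.0
```

move_arm:
  moves: "0 0 0 -0.2 0;0 0 0 -0.4 0;0 0 0 -0.6 0;0 0 0 -0.6 0;0 0 0 -0.6 0;-1 0 0 -0.6 0;-1 0 0 -0.6 0;-1 0 0 -0.6 0;-1 0 0 -0.6 0;-1 0 0 -0.6 0;-1 0 0 -0.6 0;-1 0 0 -0.6 0;-1 0 0 -0.6 0"
  force: 20

```text
clock: 12.8
eef_pos: [0.5367, 0.1003, 0.0648]
ee_rot: [0.002, -0.329, 0.944, -0.0]
contact_force: [-0.2, 1.2, 6.6]
gripper_width: 0.0151
grip_force: 20.7
```

```bash
python3 - <<'E'
from h import *
s=r.get_state();p=s["eef_pos"];print(p,s["contact_force"],s["gripper_width"])
C=np.array([.4945,.0695]);v=p[:2]-C;a0=np.arctan2(v[1],v[0]);R=np.hypot(*v);print(np.degrees(a0),R)
a1=np.radians(-22.6)
for f in np.linspace(0,1,14)[1:]:
    a=a0+(a1-a0)*f;q=C+.052*np.array([np.cos(a),np.sin(a)])-C-.052*v/R
    print("%.2f %.3f %.3f %.3f"%(f,*(q/.08),(a-a0)/(np.pi/2)))
E
```

```text
[0.53670413 0.10032434 0.06479538] [-0.21817697  1.18763903  6.60328154] 0.015057983059579836
36.14301582019044 0.05226211336652259
0.08 0.029 -0.043 -0.050
0.15 0.054 -0.087 -0.100
0.23 0.075 -0.134 -0.151
0.31 0.093 -0.182 -0.201
0.38 0.107 -0.231 -0.251
0.46 0.117 -0.281 -0.301
0.54 0.123 -0.332 -0.351
0.62 0.125 -0.383 -0.402
0.69 0.123 -0.435 -0.452
0.77 0.117 -0.486 -0.502
0.85 0.107 -0.536 -0.552
0.92 0.093 -0.585 -0.602
1.00 0.075 -0.633 -0.653
```

move_arm:
  moves: "-1 0 0 0.03 0;-1 0.029 -0.043 0.03 -0.05;-1 0.054 -0.087 0.03 -0.1;-1 0.075 -0.134 0.03 -0.151;-1 0.093 -0.182 0.03 -0.201;-1 0.107 -0.231 0.03 -0.251;-1 0.117 -0.281 0.03 -0.301;-1 0.123 -0.332 0.03 -0.351;-1 0.125 -0.383 0.03 -0.402;-1 0.123 -0.435 0.03 -0.452;-1 0.117 -0.486 0.03 -0.502;-1 0.107 -0.536 0.03 -0.552;-1 0.093 -0.585 0.03 -0.602;-1 0.075 -0.633 0.03 -0.653;-1 0.075 -0.633 0.03 -0.653;-1 0.075 -0.633 0.03 -0.653;-1 0.075 -0.633 0.03 -0.653"

```text
clock: 14.5
eef_pos: [0.5399, 0.0495, 0.065]
ee_rot: [-0.002, 0.176, 0.984, -0.0]
contact_force: [-2.7, 2.1, -6.1]
gripper_width: 0.0145
grip_force: 21.5
```

```bash
python3 - <<'E'
from h import *
s=r.get_state();p=s["eef_pos"];v=p[:2]-np.array([.4945,.0695]);print(p,np.degrees(np.arctan2(v[1],v[0])),np.hypot(*v),s["contact_force"],s["torque"])
E
```

```text
[0.53993974 0.04948108 0.06502802] -23.77636286429506 0.04965407558913623 [-2.69251483  2.09760781 -6.053234  ] [ 0.35173926  0.44306827 -0.09095268]
```

move_arm:
  moves: "-0.3 0 0 0 0;-0.3 0 0 0 0;-0.3 0 0 0 0;-0.3 0 0 0 0;-0.3 0 0 0.2 0;-0.3 0 0 0.5 0;-0.3 0 0 1 0;-0.3 0 0 1 0"

```text
clock: 15.3
eef_pos: [0.5458, 0.0492, 0.1509]
ee_rot: [0.005, 0.177, 0.984, 0.001]
contact_force: [0.8, -0.8, 1.4]
gripper_width: 0.0298
grip_force: 0.0
```

move_arm:
  moves: "-1 0 -0.5 0.3 0;-1 0 -1 0.3 0;-1 0 -1 0.3 0;-1 0 -1 0.3 0;-1 0 -1 0.3 0;-1 0 -1 0.3 0"

```text
clock: 15.9
eef_pos: [0.5411, -0.0298, 0.1692]
ee_rot: [-0.001, 0.176, 0.984, 0.0]
contact_force: [-0.5, -0.0, -0.0]
gripper_width: -0.0001
grip_force: 0.0
```

```bash
python3 - <<'E'
from h import *
im,d,P=cloud("top");np.savez("top3.npz",im=im,d=d,P=P)
s=r.get_state();print(s["eef_pos"],s["clock"])
cv2.imwrite("pics/dial.png",cv2.resize(im[195:275,190:290,::-1],(800,640)[:2],interpolation=cv2.INTER_CUBIC)[:600])
E
```

```text
[ 0.54121435 -0.02974482  0.16925997] 15.95
```

View pics/dial.png

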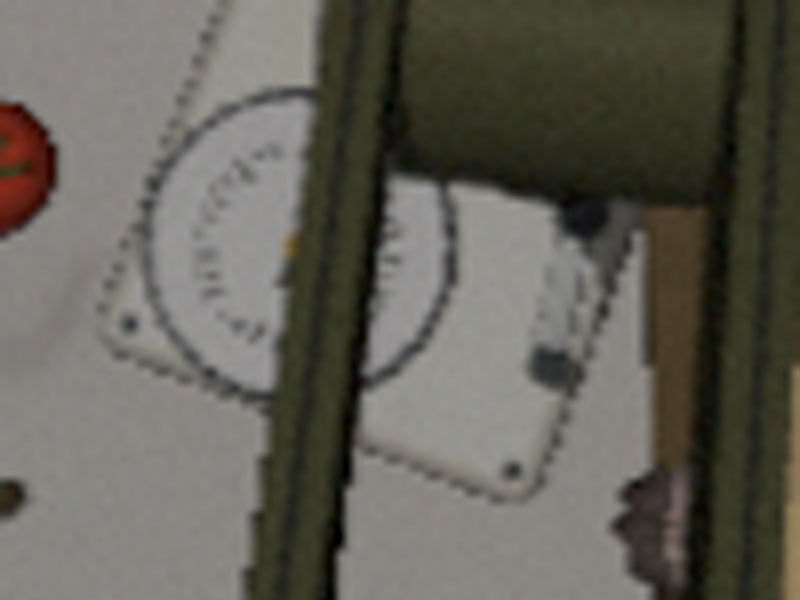

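The arm hides the needle at (330,150), so I'll move clear and look again.

move_arm:
  moves: "-1 -0.5 -0.3 0.3 0;-1 -1 -0.8 0.3 0;-1 -1 -0.8 0.3 0;-1 -1 -0.8 0.3 0;-1 -1 -0.8 0.3 0;-1 -1 -0.8 0.3 0"

```text
clock: 16.55
eef_pos: [0.4627, -0.094, 0.1936]
ee_rot: [0.0, 0.176, 0.984, 0.0]
contact_force: [0.4, -0.2, 0.7]
gripper_width: 0.0002
grip_force: 0.0
```

```bash
python3 - <<'E'
from h import *
im,d,P=cloud("top");np.savez("top3.npz",im=im,d=d,P=P)
s=r.get_state();print(s["eef_pos"],s["clock"])
cv2.imwrite("pics/dial2.png",cv2.resize(im[190:265,190:290,::-1],(800,600),interpolation=cv2.INTER_CUBIC))
E
```

```text
[ 0.46265786 -0.09398342  0.19353217] 16.6
```

View pics/dial2.png

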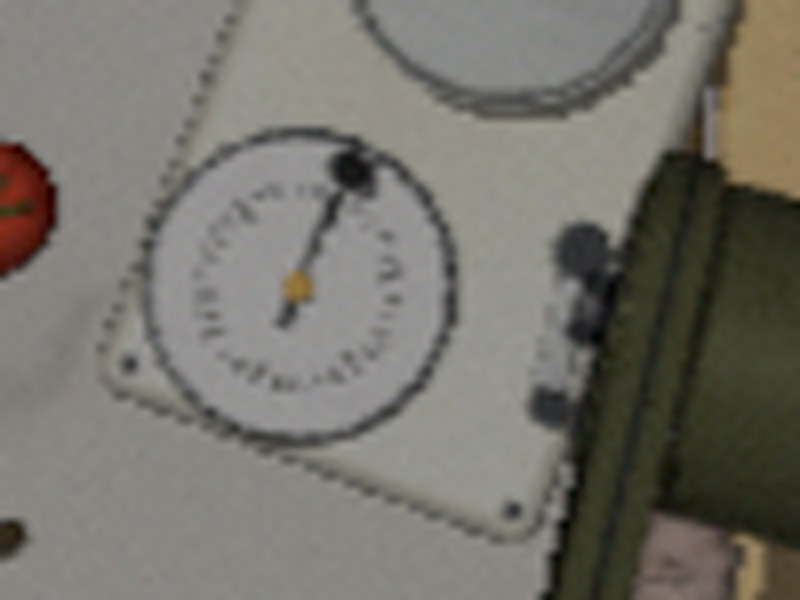

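The needle, from tail (285,322) to tip near (343,190), lies along the line from the dial centre (299,287) to the post (352,168). I'll check that in numbers.

```bash
python3 - <<'E'
from h import *
im0=np.load("top1.npz")["im"];im=np.load("top3.npz")["im"]
C=np.array([.4945,.0695])
def ang(p): v=p[:2]-C;return np.degrees(np.arctan2(v[1],v[0])),np.hypot(*v)*1e3
a=lambda x,y:((x+.5)/8-.5+190,(y+.5)/8-.5+190)
print("post",ang(ray("top",*a(352,168),.081)))
def polar(im,z=.056):
    g=cv2.cvtColor(im,cv2.COLOR_RGB2GRAY).astype(np.float32);c=camera_info("top");T=np.linalg.inv(np.array(c["world_from_camera"]))
    A=np.radians(np.arange(-60,15,1.));out=[]
    for rlo,rhi in((12,25),(27,39)):
        rr=np.arange(rlo,rhi,1.)/1e3
        X=np.stack([C[0]+rr[None]*np.cos(A)[:,None],C[1]+rr[None]*np.sin(A)[:,None],np.full((len(A),len(rr)),z),np.ones((len(A),len(rr)))],-1)@T.T
        u=c["cx"]+c["fx"]*X[...,0]/-X[...,2];v=c["cy"]-c["fy"]*X[...,1]/-X[...,2]
        I=cv2.remap(g,u.astype(np.float32),v.astype(np.float32),cv2.INTER_LINEAR).mean(1)
        w=np.clip(np.median(I)-10-I,0,None);w[np.abs(np.arange(len(A))-I.argmin())>12]=0
        out.append((round(np.degrees((w*A).sum()/w.sum()),1),round(float(w.sum()),0)))
    return out
print("before (needle only)",polar(im0),"now",polar(im))
E
```

```text
post (np.float64(-27.254642400516403), np.float64(52.75213217542578))
before (needle only) [(np.float64(-21.3), 616.0), (np.float64(-21.5), 310.0)] now [(np.float64(-21.4), 642.0), (np.float64(-24.1), 783.0)]
```

```bash
python3 - <<'E'
from h import *
im1=np.load("top1.npz")["im"];im=np.load("top3.npz")["im"]
C=np.array([.4945,.0695]);c=camera_info("top");T=np.linalg.inv(np.array(c["world_from_camera"]))
def prof(im,A,rlo,rhi,z):
    g=cv2.cvtColor(im,cv2.COLOR_RGB2GRAY).astype(np.float32);rr=np.arange(rlo,rhi,1.)/1e3;s=(len(A),len(rr))
    X=np.stack([C[0]+rr[None]*np.cos(A)[:,None],C[1]+rr[None]*np.sin(A)[:,None],np.full(s,z),np.ones(s)],-1)@T.T
    u=c["cx"]+c["fx"]*X[...,0]/-X[...,2];v=c["cy"]-c["fy"]*X[...,1]/-X[...,2]
    return cv2.remap(g,u.astype(np.float32),v.astype(np.float32),cv2.INTER_LINEAR).mean(1)
A=np.radians(np.arange(-60,16,3.))
print("deg",np.degrees(A).round().astype(int));
for lo,hi,z in((12,25,.056),(27,34,.055),(34,41,.054),(46,58,.081)):
    print(lo,prof(im1,A,lo,hi,z).round().astype(int),"\n   ",prof(im,A,lo,hi,z).round().astype(int))
B=np.radians(np.arange(10,70,3.));print(np.degrees(B).round().astype(int),"post before",prof(im1,B,46,58,.081).round().astype(int),"mark before",prof(im1,B,27,39,.053).round().astype(int))
E
```

```text
deg [-60 -57 -54 -51 -48 -45 -42 -39 -36 -33 -30 -27 -24 -21 -18 -15 -12  -9
  -6  -3   0   3   6   9  12  15]
12 [148 148 148 147 147 146 143 139 134 126 116 105  95  91  95 106 118 129
 136 143 146 146 147 148 148 148] 
    [148 148 148 148 147 146 144 140 134 126 115 104  94  90  95 106 119 129
 136 143 146 147 147 148 148 148]
27 [148 148 147 148 149 149 148 148 148 144 135 121 106  97 110 131 143 147
 149 148 148 148 148 148 148 148] 
    [149 149 148 148 148 147 147 145 138 125  99  72  67  83 107 130 142 147
 148 148 148 148 149 148 147 148]
34 [140 141 144 144 134 126 131 137 136 135 137 130 105  92 109 128 138 133
 130 139 144 143 146 147 142 138] 
    [137 142 145 139 138 143 142 137 133 130 116  83  60  75 104 121 130 135
 142 139 140 147 145 140 137 139]
46 [147 148 148 148 148 147 147 148 149 148 147 148 148 148 147 148 148 147
 147 147 148 147 147 148 147 146] 
    [147 148 147 148 148 140 118  91  62  37  30  28  30  52  91 130 146 147
 147 148 149 147 147 147 146 146]
[10 13 16 19 22 25 28 31 34 37 40 43 46 49 52 55 58 61 64 67] post before [148 147 146 147 144 126  88  44  29  24  27  42  86 131 145 144 143 145
 145 145] mark before [148 146 146 146 147 147 142 132 111  85  86 112 133 142 146 148 147 146
 147 148]
```

The zero mark is at about -26.5° and the needle at -21.4°, so the dial is about 5° too far clockwise (3.5 mm). I'll regrip 5° further back so that closing the fingers centres the post there.

move_arm:
  moves: "-0.3 0.5 0.4 -0.3 0;-0.3 1 0.85 -0.3 0;-0.3 1 0.85 -0.3 0;-0.3 1 0.85 -0.3 0"

```text
clock: 17.0
eef_pos: [0.5433, -0.0249, 0.169]
ee_rot: [-0.0, 0.175, 0.985, 0.0]
contact_force: [-0.1, -0.0, 0.2]
gripper_width: 0.0304
grip_force: 0.0
```

move_arm:
  moves: "-0.3 0.02 0.5 -0.3 0;-0.3 0.02 1 -0.3 0;-0.3 0.02 1 -0.3 0;-0.3 0.02 1 -0.3 0;-0.3 0.02 1 -0.3 0;-0.3 0.02 1 -0.3 0"

```text
clock: 17.6
eef_pos: [0.5431, 0.052, 0.1461]
ee_rot: [0.0, 0.177, 0.984, -0.0]
contact_force: [0.2, -0.4, -0.5]
gripper_width: 0.0301
grip_force: 0.0
```

move_arm:
  moves: "-0.3 0 0 -0.3 0;-0.3 0 0 -0.6 0;-0.3 0 0 -0.8 0;-0.3 0 0 -0.95 0;-0.3 0 0 -0.95 0;-0.3 0 0 -0.95 0;-1 0 0 -0.95 0;-1 0 0 -0.95 0;-1 0 0 -0.95 0;-1 0 0 -0.95 0;-1 0 0 -0.95 0;-1 0 0 -0.95 0;-1 0 0 -0.95 0"

```text
clock: 18.9
eef_pos: [0.5444, 0.053, 0.0706]
ee_rot: [0.001, 0.176, 0.984, 0.0]
contact_force: [1.3, -3.8, 6.5]
gripper_width: 0.0145
grip_force: 20.2
```

```bash
python3 - <<'E'
from h import *
s=r.get_state();p=s["eef_pos"];v=p[:2]-np.array([.4945,.0695]);print(p,np.degrees(np.arctan2(v[1],v[0])),np.hypot(*v),s["contact_force"],s["torque"],s["gripper_width"])
E
```

```text
[0.54436831 0.05304631 0.07064585] -18.259935218304744 0.052512588589701065 [ 1.25571635 -3.76569042  6.48713521] [-0.51775385 -0.11737036  0.03183782] 0.014500091777825923
```

Gripped at -18.3° by TCP, compared with -23.8° before, so it moved by about +5°. I'll release, move clear and check.

move_arm:
  moves: "-0.3 0 0 0 0;-0.3 0 0 0 0;-0.3 0 0 0 0;-0.3 0 0 0 0;-0.3 0 0 0.2 0;-0.3 0 0 0.5 0;-0.3 0 0 0.95 0;-0.3 0 0 0.95 0"

```text
clock: 19.7
eef_pos: [0.5465, 0.0535, 0.1499]
ee_rot: [0.004, 0.177, 0.984, 0.001]
contact_force: [0.8, -0.1, 0.3]
gripper_width: 0.0297
grip_force: 0.0
```

move_arm:
  moves: "-1 0 -0.5 0.3 0;-1 0 -1 0.3 0;-1 0 -1 0.3 0"

```text
clock: 20.0
eef_pos: [0.5436, -0.0305, 0.17]
ee_rot: [0.001, 0.178, 0.984, -0.001]
contact_force: [-0.8, 0.0, -0.8]
gripper_width: -0.0001
grip_force: 0.0
```

move_arm:
  moves: "-1 -0.5 -0.3 0.3 0;-1 -1 -0.8 0.3 0;-1 -1 -0.8 0.3 0;-1 -1 -0.8 0.3 0;-1 -1 -0.8 0.3 0;-1 -1 -0.8 0.3 0"

```text
clock: 20.6
eef_pos: [0.4642, -0.09, 0.1934]
ee_rot: [0.0, 0.176, 0.984, 0.0]
contact_force: [0.4, 1.1, -0.1]
gripper_width: 0.0002
grip_force: 0.0
```

```bash
cat > chk.py <<'E'
from h import *
im1=np.load("top1.npz")["im"];im,d,P=cloud("top");np.savez("top4.npz",im=im,d=d,P=P)
s=r.get_state();print(s["eef_pos"],s["clock"])
C=np.array([.4945,.0695]);c=camera_info("top");T=np.linalg.inv(np.array(c["world_from_camera"]))
def prof(im,A,rlo,rhi,z):
    g=cv2.cvtColor(im,cv2.COLOR_RGB2GRAY).astype(np.float32);rr=np.arange(rlo,rhi,1.)/1e3;s=(len(A),len(rr))
    X=np.stack([C[0]+rr[None]*np.cos(A)[:,None],C[1]+rr[None]*np.sin(A)[:,None],np.full(s,z),np.ones(s)],-1)@T.T
    u=c["cx"]+c["fx"]*X[...,0]/-X[...,2];v=c["cy"]-c["fy"]*X[...,1]/-X[...,2]
    return cv2.remap(g,u.astype(np.float32),v.astype(np.float32),cv2.INTER_LINEAR).mean(1)
A=np.radians(np.arange(-45,6,3.))
print("deg",np.degrees(A).round().astype(int));
for lo,hi,z in((12,25,.056),(27,34,.055),(34,41,.054),(46,58,.081)):
    print(lo,prof(im1,A,lo,hi,z).round().astype(int),"\n   ",prof(im,A,lo,hi,z).round().astype(int))
E
python3 chk.py
```

```text
[ 0.46418709 -0.08992761  0.19342149] 20.65
deg [-45 -42 -39 -36 -33 -30 -27 -24 -21 -18 -15 -12  -9  -6  -3   0   3]
12 [146 143 139 134 126 116 105  95  91  95 106 118 129 136 143 146 146] 
    [146 144 141 134 126 115 104  95  92  97 108 120 130 137 143 147 147]
27 [149 148 148 148 144 135 121 106  97 110 131 143 147 149 148 148 148] 
    [148 148 148 148 144 136 122 102  86  96 115 132 145 149 149 148 148]
34 [126 131 137 136 135 137 130 105  92 109 128 138 133 130 139 144 143] 
    [122 129 140 141 136 136 130 100  74  84 107 127 128 128 138 141 137]
46 [147 147 148 149 148 147 148 148 148 147 148 148 147 147 147 148 147] 
    [149 147 144 123  87  62  36  26  28  37  59 100 133 147 147 148 148]
```

The dial is good: the mark is at about -20.5° and the needle at -21.4°, so the error is below 1 mm. Now I move to the lever post at (0.4425, -0.034).

move_arm:
  moves: "-0.2 -0.27 0.4 0 0.44;-0.2 -0.27 0.7 0 0.44;-0.2 -0.27 0.7 0 0.44;-0.2 -0.27 0.7 0 0.44;-0.2 -0.27 0.7 0 0.44;-0.2 -0.27 0.7 0 0.44;-0.2 -0.27 0.7 0 0.44"

```text
clock: 21.35
eef_pos: [0.442, -0.0342, 0.1935]
ee_rot: [-0.0, -0.167, 0.986, 0.0]
contact_force: [0.1, -1.0, -0.5]
gripper_width: 0.0341
grip_force: 0.0
```

move_arm:
  moves: "-0.2 0 0 -0.5 0;-0.2 0 0 -0.9 0;-0.2 0 0 -0.9 0;-0.2 0 0 -0.9 0"

```text
clock: 21.75
eef_pos: [0.4414, -0.0346, 0.1216]
ee_rot: [-0.001, -0.167, 0.986, 0.0]
contact_force: [0.9, -0.6, -0.4]
gripper_width: 0.034
grip_force: 0.0
```

```bash
python3 - <<'E'
from h import *
s=r.get_state();p=s["eef_pos"];print(p,s["ee_rot"],s["contact_force"],s["gripper_width"],s["joint_positions"][5])
V=np.array([.505,-.0486]);v=p[:2]-V;print(np.degrees(np.arctan2(v[1],v[0])),np.hypot(*v))
for a in np.radians(np.arange(166.8,238,5)): print("%.0f %.3f %.3f"%(np.degrees(a),*(.065*np.array([np.cos(a)-np.cos(np.radians(166.8)),np.sin(a)-np.sin(np.radians(166.8))])/.08)))
E
```

```text
[ 0.44142053 -0.03461851  0.12161791] [-7.90428442e-04 -1.66800304e-01  9.85990338e-01  2.93763166e-04] [ 0.8805268  -0.60468491 -0.37279793] 0.034000566279646774 -2.079718763575092
167.5977316293158 0.06509862204051463
167 0.000 0.000
172 -0.013 -0.070
177 -0.020 -0.140
182 -0.021 -0.211
187 -0.016 -0.282
192 -0.004 -0.352
197 0.013 -0.420
202 0.037 -0.487
207 0.066 -0.552
212 0.100 -0.614
217 0.140 -0.672
222 0.185 -0.727
227 0.235 -0.778
232 0.289 -0.824
237 0.346 -0.865
```

move_arm:
  moves: "-0.2 0 0 -0.3 0;-0.2 0 0 -0.6 0;-0.2 0 0 -0.68 0;-0.2 0 0 -0.68 0;-1 0 0 -0.68 0;-1 0 0 -0.68 0;-1 0 0 -0.68 0;-1 0 0 -0.68 0;-1 0 0 -0.68 0;-1 0 0 -0.68 0;-1 0 0 -0.68 0"
  force: 20

```text
clock: 22.85
eef_pos: [0.4415, -0.0346, 0.0683]
ee_rot: [0.0, -0.167, 0.986, -0.0]
contact_force: [-2.7, 1.9, 6.7]
gripper_width: 0.0147
grip_force: 19.9
```

move_arm:
  moves: "-1 -0.013 -0.07 0.02 0;-1 -0.02 -0.14 0.02 0;-1 -0.021 -0.211 0.02 0;-1 -0.016 -0.282 0.02 0;-1 -0.004 -0.352 0.02 0;-1 0.013 -0.42 0.02 0;-1 0.037 -0.487 0.02 0;-1 0.066 -0.552 0.02 0;-1 0.1 -0.614 0.02 0;-1 0.14 -0.672 0.02 0;-1 0.185 -0.727 0.02 0;-1 0.235 -0.778 0.02 0;-1 0.26 -0.8 0.02 0;-1 0.289 -0.824 0.02 0;-1 0.289 -0.824 0.02 0;-1 0.289 -0.824 0.02 0"

```text
clock: 24.45
eef_pos: [0.4597, -0.0994, 0.0685]
ee_rot: [-0.004, -0.167, 0.986, 0.002]
contact_force: [-10.5, 5.8, 5.6]
gripper_width: 0.0148
grip_force: 21.5
```

```bash
python3 - <<'E'
from h import *
s=r.get_state();p=s["eef_pos"];print(p,s["contact_force"],s["torque"],s["gripper_width"])
V=np.array([.505,-.0486]);v=p[:2]-V;print(np.degrees(np.arctan2(v[1],v[0]))%360,np.hypot(*v))
E
```

```text
[ 0.45970926 -0.09940475  0.06846275] [-10.49198545   5.77724836   5.5915269 ] [0.93119978 1.72356891 0.28443854] 0.01478237293253991
228.28406142241883 0.06806154297776322
```

move_arm:
  moves: "-1 0.03 -0.02 0 0;-1 0.05 -0.04 0 0;-1 0.05 -0.04 0 0;-1 0.05 -0.04 0 0"

```text
clock: 24.85
eef_pos: [0.4597, -0.0997, 0.0682]
ee_rot: [-0.007, -0.167, 0.986, 0.005]
contact_force: [-15.1, 13.6, 13.7]
gripper_width: 0.0145
grip_force: 22.5
```

It is hard against the stop: the force rises with no movement. I'll release and withdraw.

move_arm:
  moves: "-0.3 0 0 0 0;-0.3 0 0 0 0;-0.3 0 0 0 0;-0.3 -0.03 0.03 0 0;-0.3 -0.03 0.03 0.2 0;-0.3 -0.03 0.03 0.5 0;-0.3 -0.03 0.03 1 0;-0.3 -0.03 0.03 1 0"

```text
clock: 25.65
eef_pos: [0.4725, -0.104, 0.1543]
ee_rot: [0.007, -0.167, 0.986, -0.004]
contact_force: [1.6, -0.7, 0.5]
gripper_width: 0.03
grip_force: 0.0
```

move_arm:
  moves: "-0.3 0 0 0.5 0;-0.3 0 0 1 0;-0.3 0 0 1 0"

```text
clock: 25.95
eef_pos: [0.4719, -0.1037, 0.2347]
ee_rot: [0.007, -0.167, 0.986, -0.004]
contact_force: [1.4, -0.0, -0.8]
gripper_width: 0.0303
grip_force: 0.0
```

move_arm:
  moves: "-0.3 0 -0.5 0 0;-0.3 0 -1 0 0;-0.3 0 -1 0 0"

```text
clock: 26.25
eef_pos: [0.468, -0.1867, 0.2289]
ee_rot: [0.001, -0.165, 0.986, -0.003]
contact_force: [-0.1, -0.1, -0.2]
gripper_width: 0.03
grip_force: 0.0
```

move_arm:
  moves: "-0.3 -0.5 -0.5 0 0;-0.3 -0.5 -1 0 0;-0.3 -0.5 -1 0 0;-0.3 -0.5 -1 0 0;-0.3 -0.5 -1 0 0"

```text
clock: 26.75
eef_pos: [0.4265, -0.2608, 0.2284]
ee_rot: [0.0, -0.167, 0.986, 0.0]
contact_force: [-0.6, 0.7, -0.2]
gripper_width: 0.0302
grip_force: 0.0
```

```bash
python3 chk.py; python3 - <<'E'
import numpy as np,cv2
im=np.load("top4.npz")["im"]
cv2.imwrite("pics/end.png",cv2.resize(im[140:290,100:300,::-1],(800,600),interpolation=cv2.INTER_CUBIC))
E
```

```text
[ 0.42652504 -0.26050489  0.2285527 ] 26.8
deg [-45 -42 -39 -36 -33 -30 -27 -24 -21 -18 -15 -12  -9  -6  -3   0   3]
12 [146 143 139 134 126 116 105  95  91  95 106 118 129 136 143 146 146] 
    [148 145 141 135 127 117 105  96  92  96 108 120 131 138 144 147 148]
27 [149 148 148 148 144 135 121 106  97 110 131 143 147 149 148 148 148] 
    [151 149 149 149 146 137 122 102  86  96 117 133 145 150 150 150 150]
34 [126 131 137 136 135 137 130 105  92 109 128 138 133 130 139 144 143] 
    [123 130 141 142 136 136 130 102  77  86 110 130 131 130 139 142 138]
46 [147 147 148 149 148 147 148 148 148 147 148 148 147 147 147 148 147] 
    [150 149 145 123  88  63  38  28  31  36  60 102 136 149 148 149 149]
```

View pics/end.png

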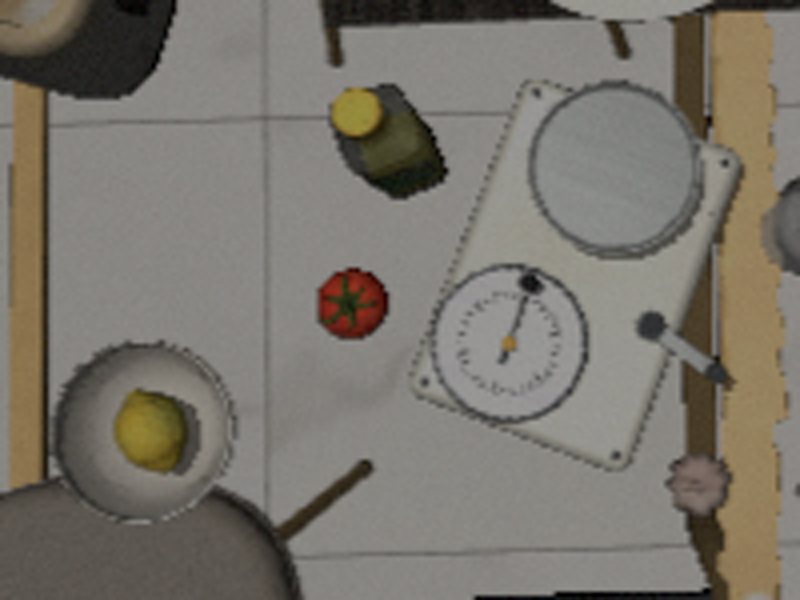

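The final view shows the lemon in the upright bowl at (150,430) and the post and zero mark in line with the needle at (530,283). The lever post is at (720,373), about 232–233° in world and so at its stop. Everything else is undisturbed.

```bash
python3 -c "
from workcell import r
print(r.job_done())"
```

```text
the job is handed in; nothing more can be done
None
```

The job is handed in; the last camera view showed the lemon in the upright bowl, the needle within about 1 mm of the zero mark, the lock lever against its stop, and the nearby things in that view (bottle, tomato, garlic) undisturbed, but the judge returned no verdict.

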